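Bring a cam lobe to full lift on the bench centres

TASK

A camshaft sits on centres in the green test rig, with a sprung plunger and a dial gauge against its brass-coloured lobe. Swing the shaft round by its red handle, over the top and away from you, watching the plunger, until the lobe lifts the plunger fully and the needle stands in the green band of the dial; leave it standing there and let go.

Things in the scene. Friction and masses are not known exactly. Their poses are not given: they have to be found in the camera images.
- rig: Green bench-centre rig fixed to the desk, 300 mm long (its y axis), 75 mm wide. Origin on the desk under mid-shaft; x points away from the robot within 15 degrees. Grey end heads 102 mm high at y = +-114 to 148 mm. The gauge pillar with a slanting 84 mm dial, top about 145 mm high, stands at x = 88 to 170, y = -92 to -8 mm. The plunger slides along x at y = -50 mm. Bed top 18 mm.
- shaft_axis (a point): Point on the camshaft's centre line, 85 mm above the desk, square below the arc of the handle's middle (rig x = 0, y = 57 mm). The steel shaft is 18 mm in diameter and lies along the rig's y axis. It turns stiffly, about 4 N at the handle, stays where it is left, and turns at least 75 degrees past upright.
- handle (a point): Middle of the red handle: a freely spinning bar, 14 mm diameter, 55 mm long, parallel to the rig's y axis, free at its end, on a dark arm (rig y = 86 to 100 mm). It swings in an upright circle of 70 mm radius about shaft_axis and starts from 72 degrees short of upright, leaning to the robot, to 3 past. Can be pinched from above, jaws closing along rig x, and led in small arcs, gripper upright.
- plunger (a joint): Plunger travel in m: 0 on the lobe's round back, 0.016 at full lift, less again past it; starts below 0.003. Full lift comes 45 to 75 degrees of turn from the start, away from the robot, with the handle 2 to 50 degrees past upright (differs each time). Rise up to 0.6 mm per degree, flat at the top: above 0.014 within 12 degrees of it. The dial's red needle follows; green band = 0.014 to 0.0165.

How it is judged:
By the outcome, as a careful person would: the job done as asked, in the order asked, and still so for the second after the job is handed in, with the robot touching nothing.
It also fails if it takes over 45 s, if anything falls off the work surface, if the arm or the gripper's body presses on something with over 40 N, if the wrist force passes 120 N, or if a joint passes its speed limit or range.

ROBOT

A 6-joint arm with a two-finger parallel gripper is mounted at the origin on a cart in front of the work surface, level with it; the furniture and walls round the work are solid. World frame = base frame: x ahead of the robot, y to its left, z up, the work surface at z = 0. Lengths are in m, angles in degrees, forces in N, time in s.
With the tool pointing down it reaches from about 0.4 to 0.825 m from the base axis. Payload 7 kg.
Tool frame: the origin (TCP) lies on the centre line of the jaws, within the pads' length; the fingertips stand 19 mm ahead of it and the grasp point (between the pads) is the TCP; z points along the fingers, y is the line along which they close (so a half turn about z gives the same grasp; the last joint's range is limited). The gripper opens to 88 mm and grips with 3 to 60 N. Pads are 19 mm wide; open, the fingers measure 130 mm over their backs; the gripper's body (78 mm by 193 mm) begins 47 mm behind the grasp point.
Start: joints at [80.334, 20.546, 0.682, 0, -70.136, -16.507], TCP at [0.298, 0.606, 0.246] pointing down, gripper open.
Joint ranges: [-176.03, 176.03], [-82.01, 121.73], [-58.28, 71.71], [-173.87, 95.51], [-174.79, -0.11], [-173.66, 173.66]. Speed limits (degrees/s): [136.94, 136.94, 172.46, 180, 180, 180].

INTERFACE

Orientations are given as [roll, pitch, yaw] about the fixed x, y, z axes, in that order (R = Rz(yaw) Ry(pitch) Rx(roll)).
In Python, from plant import * gives the robot as it stands. The module is installed in compiled form; this text tells all that it offers.
- The arm moves only by the tool play_rows, never from a script. Its argument "deltas" is a list of rows, each a list of 6 numbers: the shift along the world's x, y, z scaled (see below), then the turn, a rotation vector about the world's x, y, z scaled (see below). A call has 1 to 10 rows; each row shifts and turns the commanded pose from where the row before left it; what a row does not reach is not made up. The controller multiplies each number of a shift by 800 mm and each number of a turn by 180 degrees. A row lasts 1/10 s, in which the tool goes at most 50 mm and 8.59 degrees, less where a joint would pass 70% of its speed; a pose out of reach is approached as far as the arm can. A call with a number of a shift or a turn outside -1 to 1 is refused whole. A call with a gripper value outside its range is refused whole. "gripper" is the gripper command: -1 is shut, 1 is fully open, values between are in proportion, set as the call begins (left out, the last holds). The fingers move at their own pace and stop on an object; the grip force is fixed at half the most. Time passes only in rows, so rows that do not move let the fingers close. It gives the time, the measured TCP pose, the force, the opening and the grip force at its end, in the units of the state.
- get_obs(): the state, without advancing time (a new reading comes with each control period).
- snapshot(name): name is "side" or "top"; returns (picture, depth): 384x512x3 uint8, blue, green, red; 384x512 float32, m along the optical axis (not along the pixel's ray), 0 where there is no reading.
- camera_model(name): a dict with "fx", "fy", "cx", "cy" (pixels), "world_to_cam" (4x4, takes a point from world to camera coordinates). Camera axes: x right, y down, z forward; pixel columns grow to the right and rows downward; lengths in m; the calibration is good to about 2 mm. A picture is of the moment at which its call begins. camera_model takes no time and is no camera call.
- close_job(): hands the job in; it is judged then, once.
The state is a dict: "clock": time; "joint_pos": joint angles; "qvel": joint speeds; "tau": joint torques, N m; "tool_pos": TCP position; "orientation": TCP orientation; "force": force on the tool from outside, world axes, zero at the start; "moment": the same for the moment, N m; "opening": finger opening in m; "gripper_force": force on a finger pad.
Only numpy, scipy, OpenCV 4.12 (cv2) and the standard library are available. Lean on these libraries where they do the work, as an engineer would, in place of code of your own. Each camera call takes 0.05 s, during which the arm holds its last target. There are 200 camera calls.

## Working session

There is one attempt and no reset: what is moved stays moved. The work goes in short steps, Python scripts to look and compute and a tool call to move; the robot and the scene stay as the last step left them, time stands still between calls to the robot, and variables do not carry over. Pictures are saved under pics/ and viewed, at most 10 in all, crops included, and the job is handed in when it is done.

Besides the shell and the picture viewer there is one more tool, called after ">>>" as name([rows], argument=value, ...), one row to a line, values as JSON. play_rows: Moves the arm, as the interface text tells. Its arguments: {"type":"object","properties":{"deltas":{"type":"array","items":{"type":"array","items":{"type":"number","minimum":-1,"maximum":1}}},"gripper":{"type":"number"}},"required":["deltas"]}

```bash
mkdir -p pics; cat > h.py <<'E'
from plant import *
import numpy as np, cv2
def pts(name):
    im,d=snapshot(name); c=camera_model(name)
    v,u=np.mgrid[:384,:512]
    P=np.stack([(u-c['cx'])/c['fx']*d,(v-c['cy'])/c['fy']*d,d],-1)
    T=np.linalg.inv(c['world_to_cam'])
    return im,d,P@T[:3,:3].T+T[:3,3]
def red(im):
    h=cv2.cvtColor(im,cv2.COLOR_BGR2HSV)
    return ((h[...,0]<8)|(h[...,0]>172))&(h[...,1]>140)&(h[...,2]>70)
E
python3 - <<'E'
from h import *
ims=[]
for n in ('top','side'):
    im,d,W=pts(n); cv2.imwrite(f'pics/{n}0.png',im)
    m=red(im)&(d>0)
    k,l,s,c=cv2.connectedComponentsWithStats(m.astype(np.uint8))
    for i in range(1,k):
        if s[i,4]>15:
            q=W[l==i]; print(n,s[i],np.median(q,0).round(3),q.min(0).round(3),q.max(0).round(3))
    h=cv2.cvtColor(im,cv2.COLOR_BGR2HSV)
    g=(h[...,0]>40)&(h[...,0]<90)&(h[...,1]>80)&(d>0)&(W[...,2]<.03)&(W[...,2]>.01)
    q=W[g][:,:2].astype(np.float32); print(len(q),cv2.minAreaRect(q) if len(q) else '')
    print(np.linalg.inv(camera_model(n)['world_to_cam'])[:3].round(2))
print(get_obs())
E
```

```text
top [508  18   4   5  17] [ 0.65  -0.191  0.554] [ 0.647 -0.193  0.553] [ 0.652 -0.189  0.557]
top [202  99  16  16 206] [0.742 0.169 0.057] [0.727 0.153 0.048] [0.761 0.187 0.064]
top [146 119  22  22 154] [0.699 0.296 0.018] [0.679 0.271 0.006] [0.728 0.321 0.022]
top [232 201  27   9 167] [0.513 0.09  0.126] [0.505 0.064 0.12 ] [0.522 0.116 0.129]
top [308 276  60  12 208] [ 0.361 -0.112  0.012] [ 0.343 -0.176  0.005] [ 0.368 -0.046  0.018]
top [306 284  59  20 216] [ 0.321 -0.102  0.012] [ 0.309 -0.168  0.006] [ 0.351 -0.041  0.017]
2056 ((0.6096738576889038, 0.017406970262527466), (0.29196053743362427, 0.16262413561344147), 83.13333892822266)
[[-0.01 -0.99  0.14  0.41]
 [-1.    0.01  0.    0.07]
 [-0.   -0.14 -0.99  0.95]]
side [ 428    0   84   23 1246] [ 0.647 -0.26   0.546] [ 0.645 -0.296  0.539] [ 0.663 -0.191  0.555]
side [195  13  13  33 247] [0.772 1.318 0.266] [0.685 0.909 0.183] [0.813 1.369 0.368]
side [ 436   37   76   32 1385] [ 0.683 -0.235  0.503] [ 0.672 -0.292  0.496] [ 0.742 -0.18   0.503]
side [155  47  13  16 138] [0.623 1.666 0.085] [0.562 1.147 0.042] [0.651
[... 1012 characters left out ...]
[ 0.01 -0.84 -0.55  0.6 ]]
{'clock': 0.1, 'joint_pos': array([ 8.03355999e+01,  2.05874675e+01,  6.38126485e-01, -1.69616076e-02,
       -7.01352951e+01, -1.65067642e+01]), 'qvel': array([-0.00602731, -0.0725929 ,  0.0673409 ,  0.16462543,  0.0320363 ,
        0.05385121]), 'tau': array([-1.61674579e-03, -5.84163022e+01,  2.93753564e+01,  7.01573387e+00,
        1.01985087e-02, -5.76205434e-05]), 'tool_pos': array([0.29755825, 0.60541546, 0.24471044]), 'orientation': array([ 1.79914321e+02, -8.76105511e-03, -2.61769331e+01]), 'force': array([-0.79009422,  0.41168964, -0.3789585 ]), 'moment': array([-0.02160109,  0.08701367, -0.00043611]), 'gripper_force': 0.0, 'opening': 0.08786303091303105}
```

View pics/top0.png

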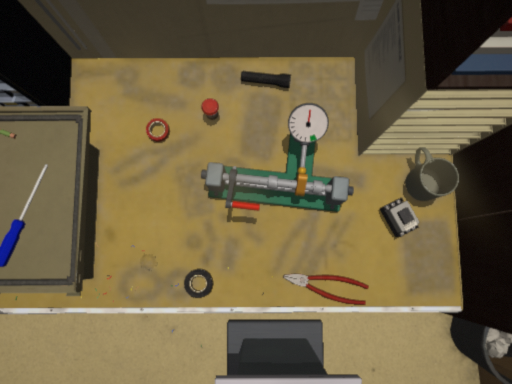

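View pics/side0.png

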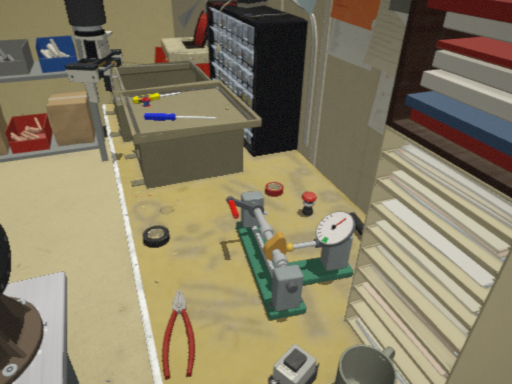

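The top view shows the rig at (205–350, 165–212), handle at (245, 206), and dial at (308, 122). The side view shows the handle at (233, 208) leaning to the robot, and the dial face at (335, 228).

```bash
python3 - <<'E'
from h import *
im,d,W=pts('top')
z=W[...,2]
m=((z>.095)&(z<.108)&(W[...,0]>.5)&(W[...,0]<.7)&(W[...,1]<.22)&(W[...,1]>-.17)).astype(np.uint8)
m[(cv2.cvtColor(im,cv2.COLOR_BGR2HSV)[...,1]>90)]=0
k,l,s,c=cv2.connectedComponentsWithStats(m)
C=[]
for i in range(1,k):
    if s[i,4]>40:
        q=W[l==i]; r=cv2.minAreaRect(q[:,:2].astype(np.float32)); print(s[i],r,q[:,2].mean()); C.append(r[0])
C=sorted(C,key=lambda p:-p[1]); a,b=np.array(C[0]),np.array(C[-1])
y=(a-b)/np.linalg.norm(a-b); x=np.array([y[1],-y[0]]); O=(a+b)/2
print('len',np.linalg.norm(a-b),'yaw',np.degrees(np.arctan2(x[1],x[0])),'O',O,'axis',O+.057*y)
q=W[red(im)&(z>.1)&(z<.3)&(W[...,0]<.6)]
R=(q[:,:2]-O)@np.c_[x,y]; print('handle rig',np.median(R,0),R.min(0),R.max(0),np.percentile(q[:,2],[10,50,90]))
E
```

```text
[368 118   3  27  44] ((0.6715796589851379, -0.16906920075416565), (0.05619984120130539, 0.0017379710916429758), 0.09640375524759293) 0.10163370147765118
[289 130  36  15 221] ((0.6584035158157349, -0.03805308789014816), (0.07284467667341232, 0.026674093678593636), 89.16069793701172) 0.10318934784296008
[205 162  19  25 378] ((0.5817816853523254, 0.15468457341194153), (0.03466477245092392, 0.04974677786231041), 81.91990661621094) 0.10118748296514377
[229 169   8  22 117] ((0.5701921582221985, 0.11746177077293396), (0.013751951977610588, 0.04392668604850769), 81.73616790771484) 0.10104783508106652
[268 176  10  10  72] ((0.5675252676010132, 0.03318510949611664), (0.01863071322441101, 0.019190851598978043), 88.44402313232422) 0.09730472012244568
[331 176  21  25 398] ((0.5501196384429932, -0.10872962325811386), (0.04043767601251602, 0.0496135838329792), 83.57133483886719) 0.10104420296508101
[313 181  11  10  77] ((0.5560830235481262, -0.06132020801305771), (0.019963199272751808, 0.019053854048252106), 82.04607391357422) 0.09748172850505475
len 0.3359764610138008 yaw 15.502153717055187 O [ 0.62668067 -0.00719231] axis [0.61144602 0.04773405]
handle rig [-0.08390203  0.12304591] [-0.09841357  0.09828433] [-0.06876321  0.14918467] [0.12292242 0.12549636 0.1278273 ]
```

>>> play_rows([
  [0.0192, -0.0463, 0, 0, 0, -0.028],
  [0.0192, -0.0463, 0, 0, 0, -0.028],
  [0.0192, -0.0463, 0, 0, 0, -0.028],
  [0.0192, -0.0463, 0, 0, 0, -0.028],
  [0.0192, -0.0463, 0, 0, 0, -0.028],
  [0.0192, -0.0463, 0, 0, 0, -0.028],
  [0.0192, -0.0463, 0, 0, 0, -0.028],
], gripper=0)

```text
clock: 0.85
tool_pos: [0.4055, 0.3448, 0.2455]
orientation: [180.0, -0.0, -61.6]
force: [0.7, -0.2, -0.2]
opening: 0.0448
gripper_force: 0.0
```

>>> play_rows([
  [0.0192, -0.0463, 0, 0, 0, -0.028],
  [0.0192, -0.0463, 0, 0, 0, -0.028],
  [0.0192, -0.0463, 0, 0, 0, -0.028],
  [0.0192, -0.0463, 0, 0, 0, -0.028],
  [0.0192, -0.0463, 0, 0, 0, -0.028],
  [0.0192, -0.0463, 0, 0, 0, -0.028],
  [0.0192, -0.0463, 0, 0, 0, -0.028],
  [0, 0, 0, 0, 0, 0],
  [0, 0, 0, 0, 0, 0],
])

```text
clock: 1.75
tool_pos: [0.5128, 0.0862, 0.2453]
orientation: [180.0, -0.0, -96.8]
force: [-0.2, 0.8, 0.8]
opening: 0.0437
gripper_force: 0.0
```

>>> play_rows([
  [0, 0, -0.03, 0, 0, 0],
  [0, 0, -0.04, 0, 0, 0],
  [0, 0, -0.04, 0, 0, 0],
  [0, 0, -0.03, 0, 0, 0],
  [0, 0, -0.014, 0, 0, 0],
  [0, 0, 0, 0, 0, 0],
])

```text
clock: 2.35
tool_pos: [0.5118, 0.0877, 0.1212]
orientation: [179.9, -0.1, -96.6]
force: [-0.8, 1.1, -0.6]
opening: 0.0439
gripper_force: 0.0
```

```bash
python3 - <<'E'
from h import *
im,d,W=pts('side'); print(get_obs()['force'],get_obs()['tool_pos'])
cv2.imwrite('pics/s1.png',cv2.resize(im[150:310,180:380],None,fx=4,fy=3.75,interpolation=2)[:600])
E
```

```text
[-0.17701697 -0.02886015 -0.01403616] [0.5127131  0.08784914 0.12244189]
```

View pics/s1.png

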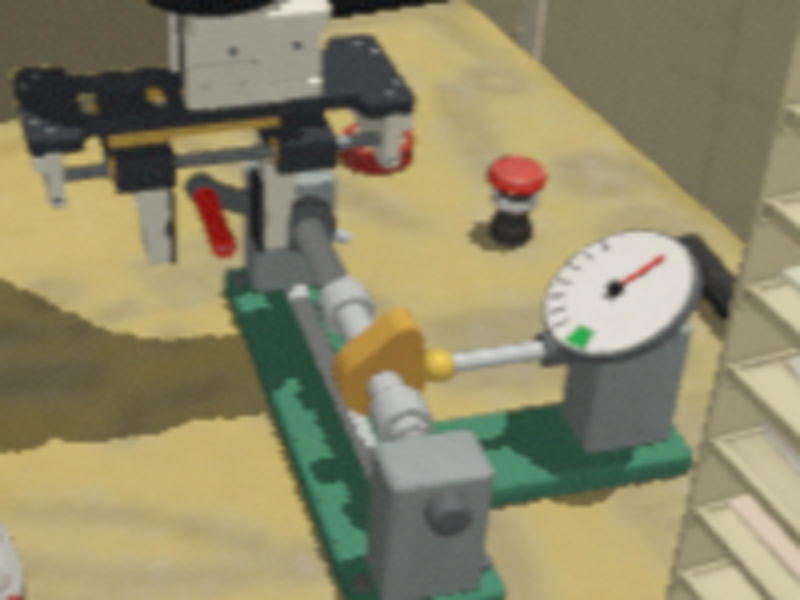

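The red handle (213, 222) is between the fingers (155 and 265). The needle points up right (655, 262), and the green band is at (580, 337).

>>> play_rows([
  [0, 0, 0, 0, 0, 0],
  [0, 0, 0, 0, 0, 0],
  [0, 0, 0, 0, 0, 0],
  [0, 0, 0, 0, 0, 0],
  [0, 0, 0, 0, 0, 0],
], gripper=-1)

```text
clock: 2.9
tool_pos: [0.5125, 0.0873, 0.1227]
orientation: [180.0, 0.0, -96.7]
force: [-3.1, 1.2, 3.6]
opening: 0.013
gripper_force: 30.0
```

```bash
python3 - <<'E'
from h import *
print(get_obs()['tool_pos'],get_obs()['opening'],get_obs()['force'])
x=np.array([.9928,-.1195])
A=np.array([.5728,.0796])
p0=None
for a in range(-60,21,5):
    r=np.radians(a); p=np.r_[A+x*.07*np.sin(r),.085+.07*np.cos(r)]
    if p0 is not None: print(a,p.round(4),((p-p0)/.8).round(4))
    p0=p
E
```

```text
[0.51251162 0.08730189 0.12269989] 0.012971379494693767 [-3.13488734  1.1550458   3.55123149]
-55 [0.5159 0.0865 0.1252] [ 0.0041 -0.0005  0.0064]
-50 [0.5196 0.086  0.13  ] [ 0.0046 -0.0006  0.0061]
-45 [0.5237 0.0855 0.1345] [ 0.0051 -0.0006  0.0056]
-40 [0.5281 0.085  0.1386] [ 0.0056 -0.0007  0.0052]
-35 [0.5329 0.0844 0.1423] [ 0.006  -0.0007  0.0046]
-30 [0.5381 0.0838 0.1456] [ 0.0064 -0.0008  0.0041]
-25 [0.5434 0.0831 0.1484] [ 0.0067 -0.0008  0.0035]
-20 [0.549  0.0825 0.1508] [ 0.007  -0.0008  0.0029]
-15 [0.5548 0.0818 0.1526] [ 0.0072 -0.0009  0.0023]
-10 [0.5607 0.0811 0.1539] [ 0.0074 -0.0009  0.0017]
-5 [0.5667 0.0803 0.1547] [ 0.0075 -0.0009  0.001 ]
0 [0.5728 0.0796 0.155 ] [ 0.0076 -0.0009  0.0003]
5 [0.5789 0.0789 0.1547] [ 0.0076 -0.0009 -0.0003]
10 [0.5849 0.0781 0.1539] [ 0.0075 -0.0009 -0.001 ]
15 [0.5908 0.0774 0.1526] [ 0.0074 -0.0009 -0.0017]
20 [0.5966 0.0767 0.1508] [ 0.0072 -0.0009 -0.0023]
```

>>> play_rows([
  [0.0041, -0.0005, 0.0064, 0, 0, 0],
  [0.0046, -0.0006, 0.0061, 0, 0, 0],
  [0.0051, -0.0006, 0.0056, 0, 0, 0],
  [0.0056, -0.0007, 0.0052, 0, 0, 0],
  [0.006, -0.0007, 0.0046, 0, 0, 0],
  [0.0064, -0.0008, 0.0041, 0, 0, 0],
  [0, 0, 0, 0, 0, 0],
])

```text
clock: 3.6
tool_pos: [0.5386, 0.0841, 0.1485]
orientation: [180.0, 0.0, -96.7]
force: [-3.6, 3.0, 3.6]
opening: 0.0133
gripper_force: 30.0
```

```bash
cat > look.py <<'E'
import sys
from h import *
s,_,_=pts('side'); t,_,_=pts('top')
a=cv2.resize(s[150:310,180:380],(500,400),interpolation=2)
b=cv2.resize(t[95:215,210:330],(300,300),interpolation=2)
o=np.zeros((400,800,3),np.uint8); o[:,:500]=a; o[:300,500:]=b
cv2.imwrite(sys.argv[1],o)
# needle angle vs green patch in the rectified (rough) dial
for n,im,(r0,r1,c0,c1) in (('side',s,(205,250,312,360)),('top',t,(98,148,282,334))):
    sub=im[r0:r1,c0:c1]; h=cv2.cvtColor(sub,cv2.COLOR_BGR2HSV)
    m=red(sub); g=(h[...,0]>45)&(h[...,0]<85)&(h[...,1]>120)
    f=lambda q:(np.argwhere(q).mean(0)[::-1]+[c0,r0]).round(1) if q.any() else None
    print(n,'needle',f(m),m.sum(),'green',f(g),g.sum())
o=get_obs(); p=o['tool_pos']; print(p.round(4),o['force'].round(1),'ang',np.degrees(np.arctan2((p[:2]-[.5728,.0796])@[.9928,-.1195],p[2]-.0872)).round(1),o['clock'])
E
python3 look.py pics/l1.png
```

```text
side needle None 0 green [324.6 239.4] 13
top needle [305.7 117.6] 10 green [300.7 142.8] 85
[0.5386 0.0842 0.1485] [-3.6  2.2  4. ] ang -29.4 3.7
```

View pics/l1.png

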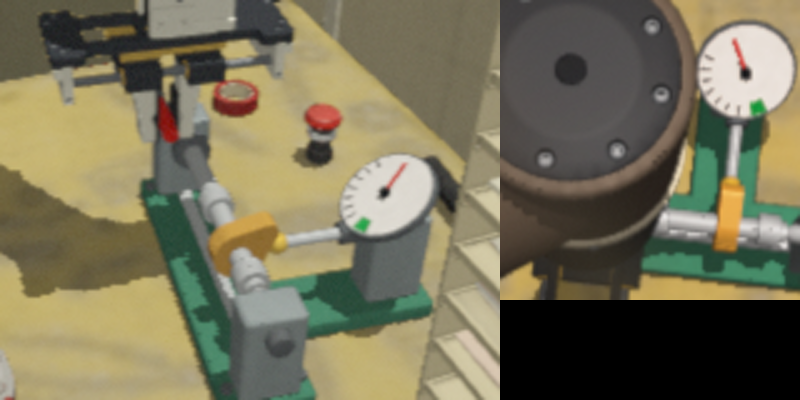

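Handle is held and moving; needle turned left a little (top inset needle (738, 50), hub (746, 72), green (757, 107)).

>>> play_rows([
  [0.0067, -0.0008, 0.0035, 0, 0, 0],
  [0.007, -0.0008, 0.0029, 0, 0, 0],
  [0.0072, -0.0009, 0.0023, 0, 0, 0],
  [0.0074, -0.0009, 0.0017, 0, 0, 0],
  [0.0075, -0.0009, 0.001, 0, 0, 0],
  [0, 0, 0, 0, 0, 0],
])

```text
clock: 4.3
tool_pos: [0.5674, 0.0807, 0.1572]
orientation: [-180.0, 0.0, -96.7]
force: [-1.1, 1.1, 2.3]
opening: 0.0134
gripper_force: 30.0
```

```bash
sed -i "s/m=red(sub);/S=sub.astype(int); m=(S[...,2]-S[...,1]>45)\&(S[...,2]-S[...,0]>45)\&(S[...,1]-S[...,0]<35);/" look.py
python3 look.py pics/l2.png
```

```text
side needle [327.  224.1] 18 green [324.5 239.5] 14
top needle [300.2 126.6] 32 green [300.8 142.7] 81
[0.5674 0.0807 0.1573] [0.2 1.  1.2] ang -4.5 4.4
```

View pics/l2.png

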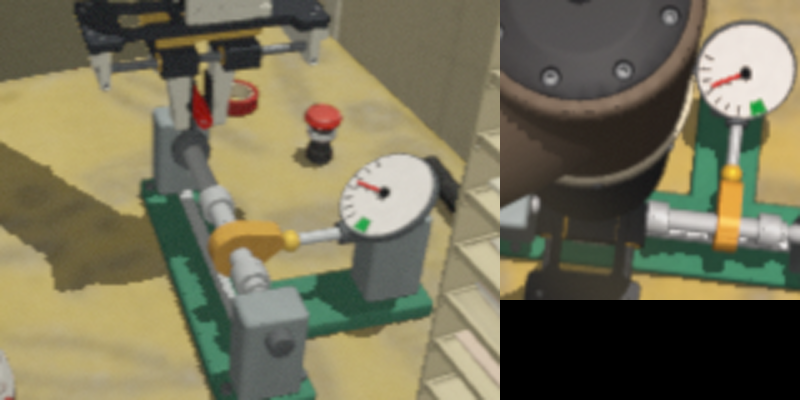

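Needle is now at about 112° counter-clockwise from up (top inset tip (712, 86)); green at (757, 107). Going on.

>>> play_rows([
  [0.0076, -0.0009, 0.0003, 0, 0, 0],
  [0.0076, -0.0009, -0.0003, 0, 0, 0],
  [0, 0, 0, 0, 0, 0],
])

```text
clock: 4.7
tool_pos: [0.5796, 0.0792, 0.1571]
orientation: [-180.0, -0.0, -96.7]
force: [-0.0, 0.3, 1.3]
opening: 0.0128
gripper_force: 30.0
```

```bash
cat >> look.py <<'E'
v,u=np.mgrid[:384,:512]; S=t.astype(int); r=np.hypot(u-308.4,v-123.8)
A=lambda q:np.degrees(np.arctan2(308.4-u[q].mean(),123.8-v[q].mean()))%360
m=(S[...,2]-S[...,1]>40)&(S[...,2]-S[...,0]>40)&(r<15); h=cv2.cvtColor(t,cv2.COLOR_BGR2HSV)
g=(h[...,0]>45)&(h[...,0]<85)&(h[...,1]>100)&(r<17.5)
ga=np.degrees(np.arctan2(308.4-u[g],123.8-v[g]))%360
print('needle ccw',A(m),'green',A(g),ga.min(),ga.max(),g.sum())
E
python3 look.py pics/l3.png
```

```text
side needle [325.8 226.5] 21 green [324.6 239.4] 13
top needle [301.3 129. ] 29 green [300.7 142.8] 85
[0.5795 0.0792 0.1571] [1.9 0.7 0.1] ang 5.5 4.8
needle ccw 126.05875973064305 green 196.19133962186615 186.42874774882995 204.92847413546136 23
```

View pics/l3.png

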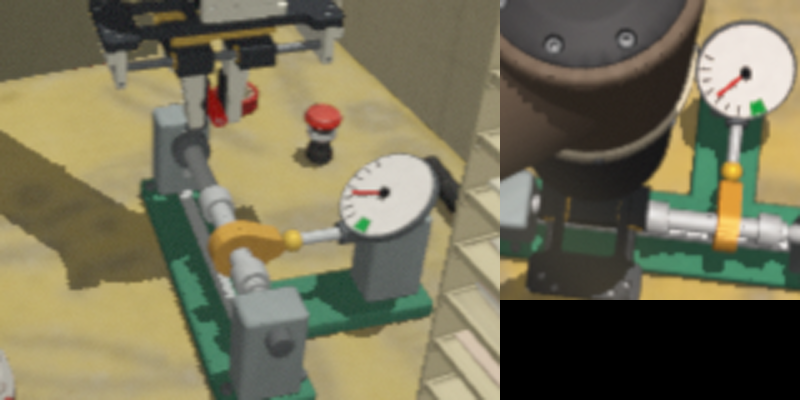

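Needle reaches (720, 95) in the inset, about 130° round, still short of green (757, 107). The lobe's nose is still turning towards the plunger.

>>> play_rows([
  [0.0075, -0.0009, -0.001, 0, 0, 0],
  [0.0074, -0.0009, -0.0017, 0, 0, 0],
  [0, 0, 0, 0, 0, 0],
])

```text
clock: 5.1
tool_pos: [0.5919, 0.0777, 0.1547]
orientation: [-180.0, -0.0, -96.7]
force: [0.8, 1.1, 0.2]
opening: 0.0128
gripper_force: 30.0
```

```bash
python3 look.py pics/l4.png
```

```text
side needle [326.2 226.5] 19 green [324.6 239.4] 13
top needle [300.9 128.8] 30 green [300.5 142.9] 86
[0.5918 0.0777 0.1547] [ 2.9  0.1 -1.9] ang 15.8 5.2
needle ccw 123.79191652311151 green 196.19133962186615 186.42874774882995 204.92847413546136 23
```

```bash
python3 - <<'E'
from h import *
s,d,W=pts('side'); m=red(s)&(W[...,2]>.1)&(W[...,2]<.2)&(abs(W[...,1]-.08)<.06)&(W[...,0]<.66)
print(np.median(W[m],0),m.sum())
a=cv2.resize(s[170:290,210:370],(800,600),interpolation=2); cv2.imwrite('pics/l5.png',a)
E
```

```text
[0.58838475 0.06366095 0.15742898] 72
```

View pics/l5.png

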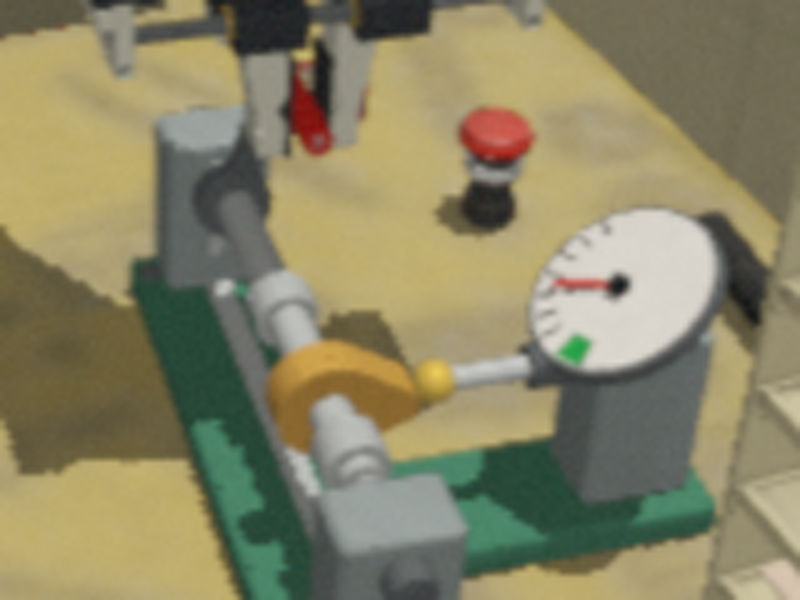

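The handle is held at 16° past upright and the lobe's nose points at the plunger ball (435, 380). The needle tip (557, 283) is still short of green (575, 350). I'll measure the plunger travel directly across all the pictures.

```bash
cat > ball.py <<'E'
from h import *
c=camera_model('side'); T=np.linalg.inv(c['world_to_cam'])
ex=np.array([.9928,-.1195,0]); ey=np.array([.1195,.9928,0]); O=np.array([.566,.023,0])
def rig(u,v):
    r=T[:3,:3]@[(u-c['cx'])/c['fx'],(v-c['cy'])/c['fy'],1]; o=T[:3,3]
    t=((O-.05*ey-o)@ey)/(r@ey); p=o+t*r-O; return (p@ex*1000).round(1),(p[2]*1000).round(1)
def show(n,u,v): print(n,rig(u,v))
if __name__=='__main__':
    show('start',437/4+180,365/3.75+150); show('-30',279/2.5+180,242/2.5+150)
    show('-4.5',291/2.5+180,240/2.5+150); show('5.5',293/2.5+180,239/2.5+150); show('15.8',435/5+210,380/5+170)
    im=cv2.imread('pics/l5.png'); h=cv2.cvtColor(im,cv2.COLOR_BGR2HSV)
    for p in ((435,375),(380,375)): print(h[p[1],p[0]])
    # numeric: ball hue mask in native pictures, start and now
    for n,s in (('start',cv2.imread('pics/side0.png')),('now',snapshot('side')[0])):
        h=cv2.cvtColor(s,cv2.COLOR_BGR2HSV); m=(h[...,0]>=21)&(h[...,0]<30)&(h[...,1]>175); m[:,:270]=0;m[:,310:]=0;m[:230]=0;m[262:]=0
        q=np.argwhere(m); print(n,len(q)); show(n,q[:,1].mean(),q[:,0].mean())
    print(get_obs()['clock'])
E
python3 ball.py; python3 look.py pics/l6.png
```

```text
start (np.float64(30.4), np.float64(85.0))
-30 (np.float64(35.3), np.float64(85.5))
-4.5 (np.float64(45.5), np.float64(85.6))
5.5 (np.float64(47.1), np.float64(86.3))
15.8 (np.float64(46.8), np.float64(85.3))
[ 24 155 228]
[ 20 162 190]
start 0
start (np.float64(nan), np.float64(nan))
now 0
now (np.float64(nan), np.float64(nan))
5.3
side needle [326.2 226.5] 19 green [324.6 239.4] 13
top needle [300.9 128.8] 29 green [300.6 142.9] 89
[0.5915 0.0777 0.1549] [ 4.   0.9 -2.6] ang 15.5 5.4
needle ccw 124.04121193149795 green 196.19133962186615 186.42874774882995 204.92847413546136 23ball.py:16: RuntimeWarning: Mean of empty slice.
  q=np.argwhere(m); print(n,len(q)); show(n,q[:,1].mean(),q[:,0].mean())
  ret = ret.dtype.type(ret / rcount)
```

>>> play_rows([
  [-0.0037, 0.0004, 0.0009, 0, 0, 0],
  [-0.0037, 0.0005, 0.0008, 0, 0, 0],
  [0, 0, 0, 0, 0, 0],
  [0, 0, 0, 0, 0, 0],
])

```text
clock: 5.8
tool_pos: [0.5846, 0.0786, 0.1564]
orientation: [180.0, 0.0, -96.7]
force: [1.4, 0.9, -1.0]
opening: 0.0126
gripper_force: 30.0
```

```bash
python3 look.py pics/l7.png; python3 - <<'E'
from ball import *
# dial plane from depth, needle direction in-plane, per view; start vs now
def ana(t,W,name,hub):
    v,u=np.mgrid[:384,:512]; S=t.astype(int); r=np.hypot(u-hub[0],v-hub[1])
    disc=(S.min(-1)>140)&(r<18)
    q=W[disc]; c0=np.median(q,0); q=q[np.abs(q-c0).max(1)<.05]; n=np.linalg.svd(q-q.mean(0))[2][2]; n*=np.sign(n[2])
    up=np.array([0,0,1])-n*n[2]; up/=np.linalg.norm(up); left=np.cross(n,up)
    cam=camera_model(name); Ti=np.linalg.inv(cam['world_to_cam'])
    def P(uu,vv):
        d=Ti[:3,:3]@[(uu-cam['cx'])/cam['fx'],(vv-cam['cy'])/cam['fy'],1]; o=Ti[:3,3]; return o+d*((q.mean(0)-o)@n)/(d@n)
    h=cv2.cvtColor(t,cv2.COLOR_BGR2HSV)
    red=(S[...,2]-S[...,1]>40)&(S[...,2]-S[...,0]>40)&(r<15)
    g=(h[...,0]>45)&(h[...,0]<85)&(h[...,1]>100)&(r<17)
    e=cv2.fitEllipse(np.argwhere(cv2.morphologyEx(disc.astype(np.uint8),3,np.ones((5,5))))[:,::-1].astype(np.float32)) if 0 else None
    H=P(*hub)
    for k,m in (('needle',red),('green',g)):
        d=P(u[m].mean(),v[m].mean())-H; print(name,k,m.sum(),np.degrees(np.arctan2(d@left,d@up)).round(1)%360,np.linalg.norm(d).round(4))
    print('normal',n.round(2))
im,d,W=pts('top')
ana(cv2.imread('pics/top0.png'),W,'top',(308.4,123.8)); ana(im,W,'top',(308.4,123.8))
im,d,W=pts('side'); hub=(618/5+210,285/5+170)
ana(cv2.imread('pics/side0.png'),W,'side',hub); ana(im,W,'side',hub)
cv2.imwrite('pics/l8.png',np.hstack([cv2.resize(im[200:260,270:360],(800,533),interpolation=2)]))
E
```

```text
side needle [325.8 226.5] 21 green [324.5 239.5] 14
top needle [301.2 129. ] 30 green [300.6 142.8] 85
[0.5846 0.0786 0.1564] [-0.1  1.9  1.2] ang 9.7 5.9
needle ccw 125.83213295241552 green 196.19133962186615 186.42874774882995 204.92847413546136 23
top needle 25 5.0 0.0174
top green 23 204.2 0.0313
normal [-0.56  0.07  0.83]
top needle 31 134.2 0.0185
top green 23 204.3 0.0313
normal [-0.56  0.07  0.82]
side needle 21 7.3 0.0179
side green 13 206.7 0.0319
normal [-0.56  0.07  0.83]
side needle 22 132.3 0.0178
side green 13 206.7 0.0319
normal [-0.56  0.07  0.83]
```

View pics/l8.png

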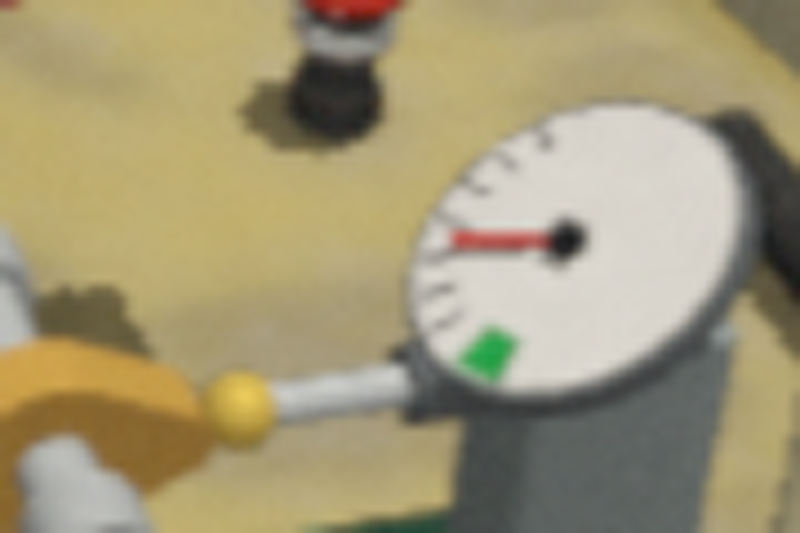

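The needle is level at (450, 240), seven ticks run down to the green patch (490, 355), and the nose is at the ball (240, 408). The lift peaks between 5° and 16°, but the needle isn't in the green. I'll check the ball travel more exactly.

```bash
python3 - <<'E'
from ball import *
def full(f,box):
    return f,box
now=snapshot('side')[0]
src=[('start',cv2.imread('pics/side0.png'),(1,1,0,0))]
src.append(('-30',cv2.imread('pics/l1.png')[:,:500],(2.5,2.5,180,150)))
src.append(('-4.5',cv2.imread('pics/l2.png')[:,:500],(2.5,2.5,180,150)))
src.append(('5.5',cv2.imread('pics/l3.png')[:,:500],(2.5,2.5,180,150)))
src.append(('15.5',cv2.imread('pics/l6.png')[:,:500],(2.5,2.5,180,150)))
src.append(('9.7',now,(1,1,0,0)))
for n,im,(fx,fy,u0,v0) in src:
    if fx!=1: im=cv2.resize(im,(200,160),interpolation=cv2.INTER_AREA)
    else: im=im[150:310,180:380]
    big=cv2.resize(im,None,fx=5,fy=5,interpolation=cv2.INTER_CUBIC)
    h=cv2.cvtColor(big,cv2.COLOR_BGR2HSV)
    m=((h[...,0]>=22)&(h[...,0]<=28)&(h[...,1]>135)).astype(np.uint8); m[:430]=0;m[530:]=0;m[:,:500]=0;m[:,660:]=0
    k,l,s,c=cv2.connectedComponentsWithStats(m); i=1+np.argmax(s[1:,4])
    x,y,w,hh,a=s[i]; show(f'{n} {s[i]} right edge',(x+w)/5+180,c[i][1]/5+150); show('  c',c[i][0]/5+180,c[i][1]/5+150)
# ball through depth, top view
im,d,W=pts('top'); R=(W-O); X=R@ex; Y=R@ey
m=(abs(Y+.05)<.004)&(X>.0)&(X<.1)&(W[...,2]>.07)
i=np.argsort(X[m]); print(np.c_[X[m][i],W[...,2][m][i]].round(3)[::3].tolist())
E
```

```text
start [ 532  466   34   42 1064] right edge (np.float64(38.8), np.float64(84.0))
  c (np.float64(31.2), np.float64(85.5))
-30 [545 465  27  41 715] right edge (np.float64(41.5), np.float64(82.3))
  c (np.float64(35.6), np.float64(83.4))
-4.5 [567 462  30  40 883] right edge (np.float64(52.0), np.float64(83.8))
  c (np.float64(45.2), np.float64(85.1))
5.5 [565 461  37  40 984] right edge (np.float64(54.1), np.float64(84.3))
  c (np.float64(46.6), np.float64(85.8))
15.5 [ 563  461   39   40 1125] right edge (np.float64(54.1), np.float64(83.8))
  c (np.float64(45.9), np.float64(85.4))
9.7 [ 565  461   38   40 1076] right edge (np.float64(54.6), np.float64(84.0))
  c (np.float64(46.4), np.float64(85.6))
[[0.0, 0.107], [0.002, 0.107], [0.004, 0.108], [0.006, 0.109], [0.007, 0.104], [0.009, 0.104], [0.011, 0.104], [0.013, 0.104], [0.014, 0.1], [0.016, 0.101], [0.018, 0.102], [0.02, 0.1], [0.021, 0.098], [0.023, 0.098], [0.024, 0.1], [0.027, 0.098], [0.028, 0.093], [0.03, 0.095], [0.032, 0.094], [0.034, 0.093], [0.035, 0.092], [0.037, 0.09], [0.039, 0.092], [0.041, 0.092], [0.043, 0.095], [0.044, 0.096], [0.046, 0.092], [0.047, 0.092], [0.049, 0.094], [0.051, 0.092], [0.052, 0.09], [0.054, 0.091], [0.057, 0.088], [0.059, 0.09], [0.06, 0.092], [0.061, 0.088], [0.064, 0.088], [0.067, 0.086], [0.068, 0.089], [0.07, 0.089], [0.072, 0.088], [0.074, 0.088], [0.076, 0.091], [0.077, 0.087], [0.079, 0.087], [0.08, 0.09], [0.082, 0.091], [0.084, 0.091], [0.086, 0.093], [0.087, 0.091], [0.088, 0.093], [0.09, 0.096], [0.091, 0.098], [0.092, 0.097], [0.094, 0.098], [0.096, 0.099], [0.097, 0.102], [0.098, 0.104], [0.1, 0.105]]
```

The ball has travelled about 15.5 mm and turns back on either side of about 10°, so the lobe is at full lift. I'll release here and re-check.

>>> play_rows([
  [0, 0, 0, 0, 0, 0],
  [0, 0, 0, 0, 0, 0],
  [0, 0, 0, 0, 0, 0],
  [0, 0, 0, 0, 0, 0],
  [0, 0, 0.02, 0, 0, 0],
  [0, 0, 0.04, 0, 0, 0],
  [0, 0, 0.04, 0, 0, 0],
  [0, 0, 0.03, 0, 0, 0],
  [0, 0, 0, 0, 0, 0],
], gripper=0)

```text
clock: 7.0
tool_pos: [0.5867, 0.0787, 0.2643]
orientation: [-179.7, 0.1, -96.7]
force: [0.5, -0.1, 0.1]
opening: 0.0438
gripper_force: 0.0
```

```bash
python3 look.py pics/l9.png
```

```text
side needle [325.8 226.5] 21 green [324.5 239.5] 14
top needle [301.2 129. ] 30 green [300.6 142.7] 83
[0.585  0.0785 0.2606] [-0.6  0.4 -0. ] ang 4.0 7.1
needle ccw 125.83213295241552 green 196.19133962186615 186.42874774882995 204.92847413546136 23
```

View pics/l9.png

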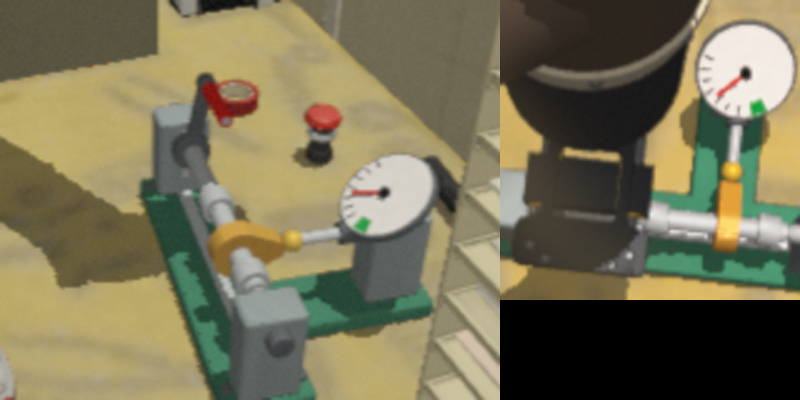

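```bash
python3 -c "
from plant import *
print(close_job())"
```

```text
the job is handed in; nothing more can be done
None
```

I left the shaft at full lift and handed the job in with the gripper clear, but the needle did not reach the green band: the handle is about 10° past upright, the plunger measured about 15.5 mm out and fell off slightly past it (I overshot to 16° and came back), and the needle's highest point, where it stands, was about 70° short of the green patch, a mismatch I could not explain.

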